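Tip the rock chips into the sample jar

ROBOT

A 7-joint arm with a two-finger parallel gripper is mounted at the origin on the work surface. World frame = base frame: x ahead of the robot, y to its left, z up, the work surface at z = 0. Lengths are in m, angles in rad, forces in N, time in s.
With the tool pointing down it reaches from about 0.425 to 0.925 m from the base axis. Payload 6.8 kg.
Tool frame: the origin (TCP) lies on the centre line of the jaws, within the pads' length; the fingertips stand 19 mm ahead of it and the grasp point (between the pads) is the TCP; z points along the fingers, y is the line along which they close (so a half turn about z gives the same grasp; the last joint's range is limited). The gripper opens to 85 mm and grips with 20 to 120 N. Pads are 22 mm wide; open, the fingers measure 114 mm over their backs; the gripper's body (76 mm by 85 mm) begins 54 mm behind the grasp point. The pads swing forward as they close: fully open they stand 13 mm farther back than shut.
Start: joints at [1.214, 0.477, 0.022, 1.555, -0.011, 1.109, -0.083], TCP at [0.166, -0.654, 0.25] pointing down, gripper open.
Joint ranges: [-2.96, 2.96], [-0.34, 2.1], [-1.41, 1.46], [0.24, 2.44], [-1.37, 4.51], [0.17, 1.92], [-2.96, 2.96]. Speed limits (rad/s): [2.39, 2.39, 3.14, 3.14, 3.14, 3.14, 3.14].

INTERFACE

Orientations are given as a rotation vector (axis times angle).
In Python, from bench import r gives the robot as it stands. The module is installed in compiled form; this text tells all that it offers.
- The arm moves only by the tool arm_command, never from a script. Its argument "rows" is a list of rows, each an object of numbers: "fingers": the opening, from -1 (shut) to 1 (fully open); "x", "y", "z": the shift along the tool's x, y, z in m; "ax", "ay", "az": the turn, a rotation vector about the tool's x, y, z in degrees. In form: [{"fingers": .., "x": .., "y": .., "z": .., "ax": .., "ay": .., "az": ..}, ...]. A call has 1 to 10 rows; each row shifts and turns the commanded pose from where the row before left it, along the tool's axes as they then stand; what a row does not reach is not made up. A row lasts 1/12 s, in which the tool goes at most 41.7 mm and 7.16 degrees, less where a joint would pass 70% of its speed; a pose out of reach is approached as far as the arm can. A call is refused whole if a number of a shift passes 0.0417 or a number of a turn 7.16, either way. A call with a gripper value outside its range is refused whole. The fingers move at their own pace and stop on an object; "grip_force" is the grip in N (left out, the last holds). Time passes only in rows, so rows that do not move let the fingers close. It gives the time, the measured TCP pose, the force, the opening and the grip force at its end, in the units of the state.
- r.get_obs(): the state, without advancing time (a new reading comes with each control period).
- r.grab_frame(name): name is "scene" or "top" or "wrist"; returns a dict with "frame" (384x512x3 uint8, red, green, blue), "depth" (384x512 float32, m along the optical axis (not along the pixel's ray), 0 where there is no reading), "K" (3x3 intrinsics, pixels), "world_from_camera" (4x4, takes a point from camera to world coordinates). Camera axes: x right, y down, z forward; pixel columns grow to the right and rows downward; lengths in m; the calibration is good to about 2 mm. A picture is of the moment at which its call begins.
- r.hand_in(): hands the job in; it is judged then, once.
The state is a dict: "clock": time; "joints": joint angles; "qvel": joint speeds; "tau": joint torques, N m; "tcp_pos": TCP position; "orientation": TCP orientation; "contact_force": force on the tool from outside, world axes, zero at the start; "moment": the same for the moment, N m; "grip_width": finger opening in m; "gripper_force": force on a finger pad.
Only numpy, scipy, OpenCV 4.12 (cv2) and the standard library are available. Lean on these libraries where they do the work, as an engineer would, in place of code of your own. Each camera call takes 0.05 s, during which the arm holds its last target. There are 200 camera calls.

TASK

Two rock chips have been sorted into the small metal chute on the microscope bench. Lift the chute by its handle with the chips in it, tip it so that both chips slide out of its open end into the open amber jar, not the capped jar or the low dish, and leave the jar standing. Then set the empty chute back down flat on the bench, right way up, and let go.

Things in the scene. Friction and masses are not known exactly. Their poses are not given: they have to be found in the camera images.
- chute: U-shaped aluminium chute, 190 x 34 x 28 mm (x, y, z), sheet 2 mm, 0.1 to 0.2 kg. Origin: centre of its underside, z up; open end at x = +95 mm, walled at -95. Handle: black block on a bridge over the middle (centre of mass), 30 (x) x 14 (y) mm, z 31 to 67 mm; grip across its 14 mm. Chips slide under the bridge: they stay when level, start with the open end 13 to 21 deg down; about 40 empties it.
- jar: open amber glass jar, round, straight: 68 mm outside, clear mouth 60 mm, rim 90 mm high, floor 5 mm thick, 0.35 kg, loose on the bench. Origin: centre of its underside, z up. A capped amber jar as wide, 100 mm high, and a low white dish 90 mm across stand near it in changing places.
- chip_a: dark grey rock chip, a rounded block 18 x 16 x 12 mm, 12 g, at first flat on the floor of the chute between the handle and the closed end (chip_a nearer the closed end). Origin: centre of its underside, z along its 12 mm height; it may tumble.
- chip_b: dark grey rock chip, a rounded block 18 x 16 x 12 mm, 12 g, at first flat on the floor of the chute between the handle and the closed end (chip_a nearer the closed end). Origin: centre of its underside, z along its 12 mm height; it may tumble.

How it is judged:
On the way, in this order (a step that is already met when the one before it is completed fails the run):
1. the chute is lifted clear of the bench (underside over 50 mm up) with both chips in it (height (world z) of chute above 0.05 m and x of chip_a in the frame of chute between -0.1 and 0.1 m and y of chip_a in the frame of chute between -0.02 and 0.02 m and z of chip_a in the frame of chute between -0.002 and 0.03 m and x of chip_b in the frame of chute between -0.1 and 0.1 m and y of chip_b in the frame of chute between -0.02 and 0.02 m and z of chip_b in the frame of chute between -0.002 and 0.03 m), for 0.2 s.
2. both chips have gone into the open jar while the chute is held up, over 50 mm above the bench (height (world z) of chute above 0.05 m and horizontal distance between each of chip_a, chip_b and jar below 0.032 m and z of chip_a in the frame of jar between 0 and 0.07 m and z of chip_b in the frame of jar between 0 and 0.07 m), for 0.2 s.
At the end, for the whole second after the job is handed in: Both chips lie inside the open jar (origins within 32 mm of its axis and below 70 mm over its underside), the jar stands on the bench within 10 degrees of upright, the chute rests on the bench itself (underside below 10 mm) right way up within 10 degrees, and all are at rest (below 30 mm/s) (horizontal distance between each of chip_a, chip_b and jar below 0.032 m and z of chip_a in the frame of jar between 0 and 0.07 m and z of chip_b in the frame of jar between 0 and 0.07 m and angle between each of jar, chute's own z axis and vertical below 0.17 rad and height (world z) of each of jar, chute below 0.01 m and linear speed of each of chute, jar, chip_a, chip_b below 0.03 m/s); the robot touches nothing.
It fails at once if the jar is knocked over (tilted over 30 degrees) (angle between jar's own z axis and vertical above 0.52 rad).
It also fails if it takes over 59 s, if anything falls off the work surface, if the arm or the gripper's body presses on something with over 40 N, if the wrist force passes 120 N, or if a joint passes its speed limit or range.

## Working session

There is one attempt and no reset: what is moved stays moved. The work goes in short steps, Python scripts to look and compute and a tool call to move; the robot and the scene stay as the last step left them, time stands still between calls to the robot, and variables do not carry over. Pictures are saved under pics/ and viewed, at most 10 in all, crops included, and the job is handed in when it is done.

Besides the shell and the picture viewer there is one more tool, called after "Emit:" in YAML: its name, and indented under it one key for each argument. arm_command: Moves the arm, as the interface text tells. Its arguments: {"type":"object","properties":{"rows":{"type":"array"},"grip_force":{"type":"number"}},"required":["rows"]}

```bash
mkdir -p pics
cat > h.py <<'E'
import numpy as np,cv2
from bench import r
from scipy.spatial.transform import Rotation as R
def grab(n):
    f=r.grab_frame(n); cv2.imwrite  # noqa
    return f
def cloud(f):
    d=f["depth"];K=f["K"];v,u=np.indices(d.shape)
    P=np.stack([(u-K[0,2])/K[0,0]*d,(v-K[1,2])/K[1,1]*d,d],-1)
    T=f["world_from_camera"];W=P@T[:3,:3].T+T[:3,3];W[d==0]=np.nan
    return W
E
python3 - <<'E'
from h import *
import pickle
F={n:r.grab_frame(n) for n in("top","scene")}
pickle.dump(F,open("f0.pkl","wb"))
for n,f in F.items():
    cv2.imwrite(f"pics/{n}0.png",f["frame"][:,:,::-1])
    print(n,f["world_from_camera"].round(3).tolist(),f["K"][0])
    W=cloud(f)
    m=((W[...,2]>.012)&(W[...,2]<.15)).astype(np.uint8)
    k,l,s,c=cv2.connectedComponentsWithStats(m)
    for i in range(1,k):
        if s[i,4]>60:
            p=W[l==i];print(n,s[i],p.min(0).round(3),p.max(0).round(3),f["frame"][l==i].mean(0).round())
o=r.get_obs();print(o["clock"],o["tcp_pos"],o["orientation"],o["grip_width"])
E
```

```text
top [[0.006, -0.988, 0.154, 0.367], [-1.0, -0.005, 0.006, 0.011], [-0.005, -0.154, -0.988, 0.924], [0.0, 0.0, 0.0, 1.0]] [469.34666176   0.         254.05183687]
top [   1    1  129   75 8871] [0.738 0.271 0.012] [0.87  0.507 0.122] [193. 194. 182.]
top [ 405   38   87   48 2245] [ 0.72  -0.465  0.012] [ 0.812 -0.29   0.041] [40. 38. 38.]
top [282  58  29  38 800] [ 0.693 -0.094  0.013] [ 0.746 -0.038  0.133] [39. 38. 34.]
top [276 101   6  39  99] [ 0.608 -0.037  0.012] [ 0.687 -0.027  0.019] [122. 124. 118.]
top [ 342  110   44   45 1413] [ 0.577 -0.221  0.012] [ 0.641 -0.157  0.105] [95. 80. 59.]
top [274 141   7  28  71] [ 0.549 -0.035  0.012] [ 0.604 -0.023  0.017] [220. 223. 209.]
top [115 147  98  44 783] [0.502 0.098 0.012] [0.587 0.29  0.072] [150. 150. 150.]
top [317 172  43  42 852] [ 0.459 -0.173  0.012] [ 0.527 -0.105  0.095] [162.  94.   1.]
top [398 186  46  46 586] [ 0.426 -0.351  0.012] [ 0.513 -0.262  0.025] [229. 223. 204.]
scene [[-0.868, 0.345, -0.356, 0.839], [0.496, 0.596, -0.632, 0.561], [-0.006, -0.726, -0.688, 0.64], [0.0, 0.0, 0.0, 1.0]] [405.82032549   0. 
[... 624 characters left out ...]
12] [0.117 0.117 0.15 ] [165. 156. 139.]
scene [ 194  115   51   55 1241] [ 0.426 -0.346  0.012] [ 0.529 -0.101  0.091] [191. 129.  86.]
scene [ 80 127  29  39 938] [ 0.722 -0.422  0.012] [ 0.815 -0.284  0.037] [58. 50. 47.]
scene [ 160  129   32   46 1172] [ 0.581 -0.218  0.012] [ 0.648 -0.152  0.101] [169. 142. 119.]
scene [136 172  29  51 905] [ 0.696 -0.077  0.012] [ 0.754 -0.032  0.13 ] [66. 58. 51.]
scene [ 268  223   48   89 1008] [0.504 0.103 0.012] [0.589 0.292 0.068] [166. 158. 153.]
scene [ 131  336  105   48 2725] [0.747 0.276 0.071] [0.869 0.357 0.078] [255. 255. 254.]
0.1 [ 0.16606885 -0.65375059  0.2494263 ] [-3.11573064e+00 -3.89658742e-01  5.37524048e-04] 0.08555905846444631
```

View pics/top0.png

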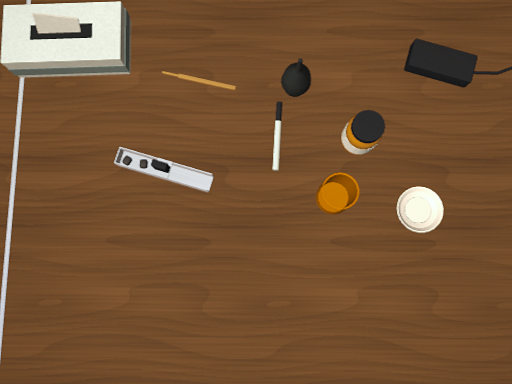

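View pics/scene0.png

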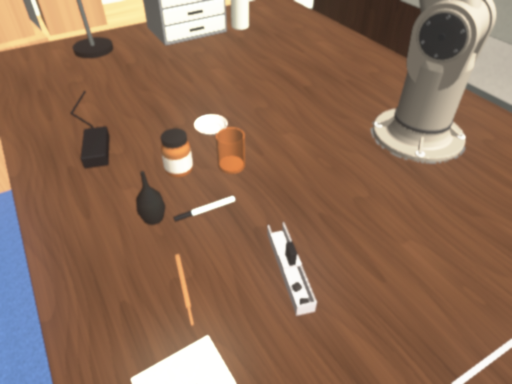

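The top view shows the chute from its closed end at (118,157) to its open end at (212,182), with chips at (127,160) and (143,163) and the handle at (160,166). The open jar is at (338,193), the capped jar at (365,130) and the dish at (420,209). The scene view agrees, with nothing tall between the chute and the jar.

Run:
```python
from h import *
import pickle
F=pickle.load(open("f0.pkl","rb"))
for n,f in F.items():
    W=cloud(f);z=W[...,2]
    def near(lo,hi,x0,x1,y0,y1): 
        m=(z>lo)&(z<hi)&(W[...,0]>x0)&(W[...,0]<x1)&(W[...,1]>y0)&(W[...,1]<y1);return W[m]
    p=near(.08,.1,.44,.55,-.19,-.08)
    A=np.c_[2*p[:,:2],np.ones(len(p))];s=np.linalg.lstsq(A,(p[:,:2]**2).sum(1),rcond=None)[0]
    print(n,"jar",len(p),s[:2],"R",np.sqrt(s[2]+s[0]**2+s[1]**2),(p.min(0)+p.max(0))/2,p.max(0)-p.min(0))
    q=near(.012,.034,.48,.61,.08,.31)
    c,wh,a=cv2.minAreaRect((q[:,:2]*1000).astype(np.float32));print("chute",len(q),np.round(c,1),np.round(wh,1),a, cv2.boxPoints((c,wh,a)).round().tolist())
    h=near(.058,.075,.48,.61,.08,.31)
    c,wh,a=cv2.minAreaRect((h[:,:2]*1000).astype(np.float32));print("handle",len(h),h.mean(0),np.round(c,1),np.round(wh,1),a,h[:,2].max())
    # metal by brightness / low saturation, cast on plane z=.028 and floor
    hsv=cv2.cvtColor(f["frame"],cv2.COLOR_RGB2HSV)
    m=(hsv[...,1]<60)&(hsv[...,2]>90)&(W[...,0]>.47)&(W[...,0]<.62)&(W[...,1]>.07)&(W[...,1]<.32)
    b=W[m];c,wh,a=cv2.minAreaRect((b[:,:2]*1000).astype(np.float32));print("metal",np.round(c,1),np.round(wh,1),a)
o=r.get_obs();print(R.from_rotvec(o["orientation"]).as_matrix().round(3))
```

```text
top jar 330 [ 0.49283435 -0.13886195] R 0.03166990615811879 [ 0.49324168 -0.1389229   0.08740062] [0.06725737 0.06724266 0.01477821]
chute 656 [545.  193.5] [190.8  34.7] 73.75529479980469 [[502.0, 107.0], [535.0, 97.0], [588.0, 280.0], [555.0, 290.0]]
handle 132 [0.5441044  0.19267358 0.06690396] [544.9 193.4] [30.4 14.3] 73.0270004272461 0.07192909558231575
metal [548.7 198.4] [202.1  39.2] 73.6966323852539
scene jar 233 [ 0.49547536 -0.13532848] R 0.031882311982581055 [ 0.49586217 -0.13608584  0.08571333] [0.06577559 0.06665675 0.0113592 ]
chute 778 [546.5 196.3] [191.4  35.5] 74.0135269165039 [[503.0, 109.0], [537.0, 99.0], [590.0, 283.0], [556.0, 293.0]]
handle 130 [0.54811214 0.19859216 0.06491946] [547.3 197.2] [30.8 14.6] 72.14982604980469 0.06827317965294366
metal [537.2 186. ] [216.3  47.7] 74.0135269165039
[[ 0.969  0.246 -0.001]
 [ 0.246 -0.969  0.002]
 [-0.    -0.002 -1.   ]]
```

Emit:
arm_command:
  rows:
    - {"fingers": 1,"x": 0.0326,"y": -0.0222}
    - {"fingers": 1,"x": 0.0326,"y": -0.0222}
    - {"fingers": 1,"x": 0.0326,"y": -0.0222}
    - {"fingers": 1,"x": 0.0326,"y": -0.0222}
    - {"fingers": 1,"x": 0.0326,"y": -0.0222}
    - {"fingers": 1,"x": 0.0326,"y": -0.0222}
    - {"fingers": 1,"x": 0.0326,"y": -0.0222}
    - {"fingers": 1,"x": 0.0326,"y": -0.0222}
    - {"fingers": 1,"x": 0.0326,"y": -0.0222}
    - {"fingers": 1,"x": 0.0326,"y": -0.0222}
  grip_force: 60

```text
validation failed for argument at $.ro...
```

Emit:
arm_command:
  rows:
    - {"fingers": 1,"x": 0.0326,"y": -0.0222}
    - {"fingers": 1,"x": 0.0326,"y": -0.0222}
    - {"fingers": 1,"x": 0.0143,"y": -0.0357}
    - {"fingers": 1,"x": 0.0143,"y": -0.0357}
    - {"fingers": 1,"x": 0.0143,"y": -0.0357}
    - {"fingers": 1,"x": 0.0143,"y": -0.0357}
    - {"fingers": 1,"x": 0.0143,"y": -0.0357}
    - {"fingers": 1,"x": 0.0143,"y": -0.0357}
    - {"fingers": 1,"x": 0.0143,"y": -0.0357}
    - {"fingers": 1,"x": 0.0143,"y": -0.0357}

```text
validation failed for argument at $.ro...
```

Emit:
arm_command:
  rows:
    - {"fingers": 1,"x": 0.0143,"y": -0.0357}
    - {"fingers": 1,"x": 0.0143,"y": -0.0357}
    - {"fingers": 1,"x": 0.0143,"y": -0.0357}
    - {"fingers": 1,"x": 0.0143,"y": -0.0357}
    - {"fingers": 1,"x": 0.0143,"y": -0.0357}
    - {"fingers": 1,"az": -6.62}
    - {"fingers": 1,"az": -6.62}
    - {"fingers": 1,"az": -6.62}
    - {"fingers": 1,"az": -6.62}
    - {"fingers": 1,"az": -6.62}

```text
validation failed for argument at $.ro...
```

Emit:
arm_command:
  rows:
    - {"fingers": 1,"az": -6.62}
    - {"fingers": 1,"az": -6.62}
    - {"fingers": 1,"az": -6.62}
    - {"fingers": 1,"az": -6.62}
    - {"fingers": 1}
    - {"fingers": 1}

```text
validation failed for argument at $.ro...
```

```bash
cat >> h.py <<'E'
def tomove(p,yaw=None):
    o=r.get_obs();M=R.from_rotvec(o["orientation"]).as_matrix()
    print("t",o["clock"],"tcp",o["tcp_pos"].round(4),"q",np.round(o["joints"],2),"w",o["grip_width"],"F",np.round(o["contact_force"],1))
    print(M.round(3).tolist());print("shift in tool",(M.T@(np.array(p)-o["tcp_pos"])).round(4),"yaw",np.degrees(np.arctan2(M[1,0],M[0,0])))
E
python3 - <<'E'
from h import *
f=r.grab_frame("wrist");cv2.imwrite("pics/w1.png",f["frame"][:,:,::-1])
W=cloud(f);z=W[...,2];h=W[(z>.055)&(z<.075)&(abs(W[...,0]-.5455)<.05)&(abs(W[...,1]-.195)<.06)]
c,wh,a=cv2.minAreaRect((h[:,:2]*1000).astype(np.float32));print("handle",c,wh,a,len(h))
q=W[(z>.01)&(z<.034)&(abs(W[...,0]-.5455)<.06)&(abs(W[...,1]-.195)<.11)]
print("chute",cv2.minAreaRect((q[:,:2]*1000).astype(np.float32)))
tomove([.5455,.195,.053])
E
```

```text
handle (0.0, 0.0) (0.0, 0.0) 0.0 0
chute ((0.0, 0.0), (0.0, 0.0), 0.0)
t 0.15 tcp [ 0.1661 -0.6538  0.2495] q [ 1.21  0.48  0.02  1.56 -0.01  1.11 -0.08] w 0.08538164214178441 F [-0.4  0.1 -0.7]
[[0.969, 0.246, -0.0], [0.246, -0.969, 0.001], [-0.0, -0.001, -1.0]]
shift in tool [ 0.5768 -0.729   0.1975] yaw 14.255326187074383
```

View pics/w1.png

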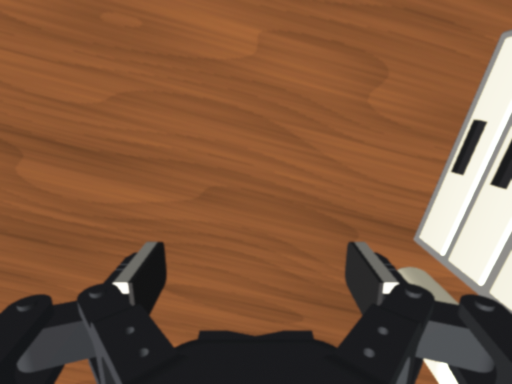

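The calls were refused, so the arm hasn't moved. The picture shows only bare bench between the fingers at (150,280) and (365,280). The rows probably need all seven keys, so I'll send them in full.

Emit:
arm_command:
  rows:
    - {"fingers": 1,"x": 0.0326,"y": -0.0222,"z": 0,"ax": 0,"ay": 0,"az": 0}
    - {"fingers": 1,"x": 0.0326,"y": -0.0222,"z": 0,"ax": 0,"ay": 0,"az": 0}
    - {"fingers": 1,"x": 0.0326,"y": -0.0222,"z": 0,"ax": 0,"ay": 0,"az": 0}
    - {"fingers": 1,"x": 0.0326,"y": -0.0222,"z": 0,"ax": 0,"ay": 0,"az": 0}
    - {"fingers": 1,"x": 0.0326,"y": -0.0222,"z": 0,"ax": 0,"ay": 0,"az": 0}
    - {"fingers": 1,"x": 0.0326,"y": -0.0222,"z": 0,"ax": 0,"ay": 0,"az": 0}
    - {"fingers": 1,"x": 0.0326,"y": -0.0222,"z": 0,"ax": 0,"ay": 0,"az": 0}
    - {"fingers": 1,"x": 0.0326,"y": -0.0222,"z": 0,"ax": 0,"ay": 0,"az": 0}
    - {"fingers": 1,"x": 0.0326,"y": -0.0222,"z": 0,"ax": 0,"ay": 0,"az": 0}
    - {"fingers": 1,"x": 0.0326,"y": -0.0222,"z": 0,"ax": 0,"ay": 0,"az": 0}
  grip_force: 60

```text
clock: 0.98
tcp_pos: [0.4283, -0.3571, 0.2503]
orientation: [3.117, 0.39, -0.0]
contact_force: [1.4, -1.1, 0.0]
grip_width: 0.0855
gripper_force: 0.0
```

Emit:
arm_command:
  rows:
    - {"fingers": 1,"x": 0.0326,"y": -0.0222,"z": 0,"ax": 0,"ay": 0,"az": 0}
    - {"fingers": 1,"x": 0.0326,"y": -0.0222,"z": 0,"ax": 0,"ay": 0,"az": 0}
    - {"fingers": 1,"x": 0.0143,"y": -0.0357,"z": 0,"ax": 0,"ay": 0,"az": 0}
    - {"fingers": 1,"x": 0.0143,"y": -0.0357,"z": 0,"ax": 0,"ay": 0,"az": 0}
    - {"fingers": 1,"x": 0.0143,"y": -0.0357,"z": 0,"ax": 0,"ay": 0,"az": 0}
    - {"fingers": 1,"x": 0.0143,"y": -0.0357,"z": 0,"ax": 0,"ay": 0,"az": 0}
    - {"fingers": 1,"x": 0.0143,"y": -0.0357,"z": 0,"ax": 0,"ay": 0,"az": 0}
    - {"fingers": 1,"x": 0.0143,"y": -0.0357,"z": 0,"ax": 0,"ay": 0,"az": 0}
    - {"fingers": 1,"x": 0.0143,"y": -0.0357,"z": 0,"ax": 0,"ay": 0,"az": 0}
    - {"fingers": 1,"x": 0.0143,"y": -0.0357,"z": 0,"ax": 0,"ay": 0,"az": 0}

```text
clock: 1.82
tcp_pos: [0.5201, 0.007, 0.2503]
orientation: [3.117, 0.389, -0.0]
contact_force: [0.8, -0.4, 0.3]
grip_width: 0.0855
gripper_force: 0.0
```

Emit:
arm_command:
  rows:
    - {"fingers": 1,"x": 0.0143,"y": -0.0357,"z": 0,"ax": 0,"ay": 0,"az": 0}
    - {"fingers": 1,"x": 0.0143,"y": -0.0357,"z": 0,"ax": 0,"ay": 0,"az": 0}
    - {"fingers": 1,"x": 0.0143,"y": -0.0357,"z": 0,"ax": 0,"ay": 0,"az": 0}
    - {"fingers": 1,"x": 0.0143,"y": -0.0357,"z": 0,"ax": 0,"ay": 0,"az": 0}
    - {"fingers": 1,"x": 0.0143,"y": -0.0357,"z": 0,"ax": 0,"ay": 0,"az": 0}
    - {"fingers": 1,"x": 0,"y": 0,"z": 0,"ax": 0,"ay": 0,"az": -6.62}
    - {"fingers": 1,"x": 0,"y": 0,"z": 0,"ax": 0,"ay": 0,"az": -6.62}
    - {"fingers": 1,"x": 0,"y": 0,"z": 0,"ax": 0,"ay": 0,"az": -6.62}
    - {"fingers": 1,"x": 0,"y": 0,"z": 0,"ax": 0,"ay": 0,"az": -6.62}
    - {"fingers": 1,"x": 0,"y": 0,"z": 0,"ax": 0,"ay": 0,"az": -6.62}

```text
clock: 2.65
tcp_pos: [0.5455, 0.1958, 0.2499]
orientation: [2.873, 1.27, -0.001]
contact_force: [0.3, 0.6, -0.2]
grip_width: 0.0857
gripper_force: 0.0
```

Emit:
arm_command:
  rows:
    - {"fingers": 1,"x": 0,"y": 0,"z": 0,"ax": 0,"ay": 0,"az": -6.62}
    - {"fingers": 1,"x": 0,"y": 0,"z": 0,"ax": 0,"ay": 0,"az": -6.62}
    - {"fingers": 1,"x": 0,"y": 0,"z": 0,"ax": 0,"ay": 0,"az": -6.62}
    - {"fingers": 1,"x": 0,"y": 0,"z": 0,"ax": 0,"ay": 0,"az": -6.62}
    - {"fingers": 1,"x": 0,"y": 0,"z": 0,"ax": 0,"ay": 0,"az": 0}
    - {"fingers": 1,"x": 0,"y": 0,"z": 0,"ax": 0,"ay": 0,"az": 0}

```text
clock: 3.15
tcp_pos: [0.5456, 0.1956, 0.25]
orientation: [-2.515, -1.882, 0.001]
contact_force: [0.1, 0.3, -0.4]
grip_width: 0.0853
gripper_force: 0.0
```

Run:
```python
from h import *
f=r.grab_frame("wrist");cv2.imwrite("pics/w2.png",f["frame"][:,:,::-1])
W=cloud(f);z=W[...,2];h=W[(z>.055)&(z<.075)&(abs(W[...,0]-.5455)<.05)&(abs(W[...,1]-.195)<.06)]
if len(h): print("handle",cv2.minAreaRect((h[:,:2]*1000).astype(np.float32)),len(h),h[:,2].max())
q=W[(z>.01)&(z<.034)&(abs(W[...,0]-.5455)<.06)&(abs(W[...,1]-.195)<.11)]
if len(q): print("chute",cv2.minAreaRect((q[:,:2]*1000).astype(np.float32)))
tomove([.5455,.195,.053])
```

```text
handle ((545.1566162109375, 196.52825927734375), (29.560070037841797, 12.658257484436035), 73.4869613647461) 383 0.06796177553669852
chute ((545.3043212890625, 196.2860565185547), (189.53761291503906, 34.07461166381836), 73.67140197753906)
t 3.2 tcp [0.5456 0.1957 0.2501] q [ 0.03  0.39 -0.62  1.76  0.25  1.08 -0.96] w 0.08576254711811107 F [0.2 0.5 0.2]
[[0.282, 0.959, -0.0], [0.959, -0.282, -0.0], [-0.0, -0.0, -1.0]]
shift in tool [-6.000e-04  1.000e-04  1.971e-01] yaw 73.6140990319551
```

View pics/w2.png

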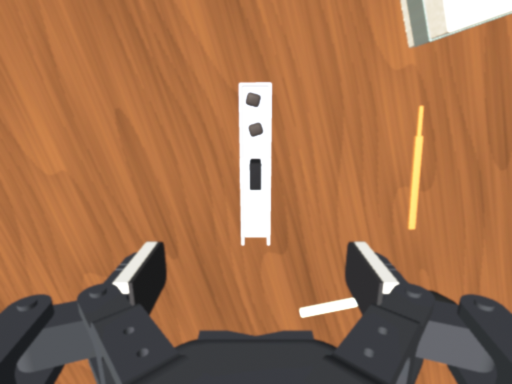

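The wrist view shows the jaws square to the chute. The handle is at (255,174), the chips at (253,100) and (256,130), and the open end at (256,240), all within 1 mm of the plan. I'll go down and grip.

Emit:
arm_command:
  rows:
    - {"fingers": 1,"x": 0,"y": 0,"z": 0.036,"ax": 0,"ay": 0,"az": 0}
    - {"fingers": 1,"x": 0,"y": 0,"z": 0.036,"ax": 0,"ay": 0,"az": 0}
    - {"fingers": 1,"x": 0,"y": 0,"z": 0.036,"ax": 0,"ay": 0,"az": 0}
    - {"fingers": 1,"x": 0,"y": 0,"z": 0.036,"ax": 0,"ay": 0,"az": 0}
    - {"fingers": 1,"x": 0,"y": 0,"z": 0.03,"ax": 0,"ay": 0,"az": 0}
    - {"fingers": 1,"x": 0,"y": 0,"z": 0.013,"ax": 0,"ay": 0,"az": 0}
    - {"fingers": 1,"x": 0,"y": 0,"z": 0.01,"ax": 0,"ay": 0,"az": 0}
    - {"fingers": 1,"x": 0,"y": 0,"z": 0,"ax": 0,"ay": 0,"az": 0}

```text
clock: 3.87
tcp_pos: [0.5452, 0.1957, 0.0522]
orientation: [-2.512, -1.886, 0.003]
contact_force: [0.2, -0.4, 0.2]
grip_width: 0.0857
gripper_force: 0.0
```

Emit:
arm_command:
  rows:
    - {"fingers": -1,"x": 0,"y": 0,"z": 0,"ax": 0,"ay": 0,"az": 0}
    - {"fingers": -1,"x": 0,"y": 0,"z": 0,"ax": 0,"ay": 0,"az": 0}
    - {"fingers": -1,"x": 0,"y": 0,"z": 0,"ax": 0,"ay": 0,"az": 0}
    - {"fingers": -1,"x": 0,"y": 0,"z": 0,"ax": 0,"ay": 0,"az": 0}
    - {"fingers": -1,"x": 0,"y": 0,"z": 0,"ax": 0,"ay": 0,"az": 0}
    - {"fingers": -1,"x": 0,"y": 0,"z": 0,"ax": 0,"ay": 0,"az": 0}
    - {"fingers": -1,"x": 0,"y": 0,"z": 0,"ax": 0,"ay": 0,"az": 0}
    - {"fingers": -1,"x": 0,"y": 0,"z": 0,"ax": 0,"ay": 0,"az": 0}

```text
clock: 4.53
tcp_pos: [0.5461, 0.1959, 0.0539]
orientation: [2.511, 1.886, 0.001]
contact_force: [-1.2, -2.5, 6.0]
grip_width: 0.0129
gripper_force: 58.6
```

Emit:
arm_command:
  rows:
    - {"fingers": -1,"x": 0,"y": 0,"z": -0.005,"ax": 0,"ay": 0,"az": 0}
    - {"fingers": -1,"x": 0,"y": 0,"z": -0.012,"ax": 0,"ay": 0,"az": 0}
    - {"fingers": -1,"x": 0,"y": 0,"z": -0.02,"ax": 0,"ay": 0,"az": 0}
    - {"fingers": -1,"x": 0,"y": 0,"z": -0.025,"ax": 0,"ay": 0,"az": 0}
    - {"fingers": -1,"x": 0,"y": 0,"z": -0.025,"ax": 0,"ay": 0,"az": 0}
    - {"fingers": -1,"x": 0,"y": 0,"z": -0.025,"ax": 0,"ay": 0,"az": 0}
    - {"fingers": -1,"x": 0,"y": 0,"z": -0.02,"ax": 0,"ay": 0,"az": 0}
    - {"fingers": -1,"x": 0,"y": 0,"z": -0.012,"ax": 0,"ay": 0,"az": 0}
    - {"fingers": -1,"x": 0,"y": 0,"z": -0.006,"ax": 0,"ay": 0,"az": 0}
    - {"fingers": -1,"x": 0,"y": 0,"z": 0,"ax": 0,"ay": 0,"az": 0}

```text
clock: 5.37
tcp_pos: [0.5461, 0.196, 0.2045]
orientation: [2.511, 1.886, 0.003]
contact_force: [-0.0, -0.6, -1.2]
grip_width: 0.013
gripper_force: 58.5
```

Run:
```python
from h import *
f=r.grab_frame("scene");cv2.imwrite("pics/s2.png",cv2.resize(f["frame"][130:330,180:400,::-1],None,fx=2.5,fy=2.5))
# level target: lip x=95,z=-50 rel tcp (chute frame); u=tool x (away from open end)
u=np.array([.282,.959]);jar=np.array([.494,-.137])
lip=np.r_[jar+.020*u,.112]
print("lip",lip,"level tcp",lip+np.r_[.095*u,.051]); tomove(lip+np.r_[.095*u,.051])
```

```text
lip [ 0.49964 -0.11782  0.112  ] level tcp [ 0.52643  -0.026715  0.163   ]
t 5.4167 tcp [0.5455 0.1957 0.2032] q [ 0.02  0.44 -0.61  1.8   0.29  0.99 -0.99] w 0.012975140963055474 F [-0.4 -0.5 -3.3]
[[0.279, 0.96, 0.0], [0.96, -0.279, -0.0], [-0.0, 0.0, -1.0]]
shift in tool [-0.2189  0.0436  0.0403] yaw 73.82760067307218
```

View pics/s2.png

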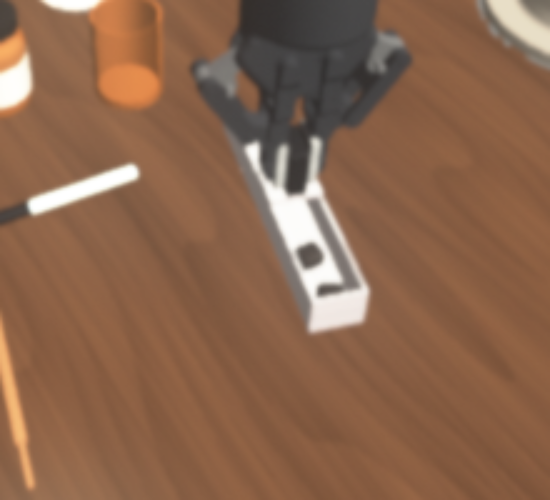

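The enlarged scene view shows the chute held level, with both chips inside at (310,255) and (330,288) near the closed end. Next I'll carry it over to the jar gently.

Emit:
arm_command:
  rows:
    - {"fingers": -1,"x": -0.006,"y": 0.002,"z": 0,"ax": 0,"ay": 0,"az": 0}
    - {"fingers": -1,"x": -0.012,"y": 0.004,"z": 0,"ax": 0,"ay": 0,"az": 0}
    - {"fingers": -1,"x": -0.018,"y": 0.005,"z": 0,"ax": 0,"ay": 0,"az": 0}
    - {"fingers": -1,"x": -0.024,"y": 0.005,"z": 0,"ax": 0,"ay": 0,"az": 0}
    - {"fingers": -1,"x": -0.028,"y": 0.005,"z": 0,"ax": 0,"ay": 0,"az": 0}
    - {"fingers": -1,"x": -0.028,"y": 0.005,"z": 0,"ax": 0,"ay": 0,"az": 0}
    - {"fingers": -1,"x": -0.028,"y": 0.005,"z": 0,"ax": 0,"ay": 0,"az": 0}
    - {"fingers": -1,"x": -0.024,"y": 0.005,"z": 0,"ax": 0,"ay": 0,"az": 0}
    - {"fingers": -1,"x": -0.018,"y": 0.004,"z": 0,"ax": 0,"ay": 0,"az": 0}
    - {"fingers": -1,"x": -0.012,"y": 0.0026,"z": 0,"ax": 0,"ay": 0,"az": 0}

```text
clock: 6.25
tcp_pos: [0.5303, -0.0104, 0.2021]
orientation: [-2.515, -1.882, 0.005]
contact_force: [0.3, -0.6, -2.6]
grip_width: 0.0134
gripper_force: 58.5
```

Emit:
arm_command:
  rows:
    - {"fingers": -1,"x": -0.013,"y": 0.001,"z": 0,"ax": 0,"ay": 0,"az": 0}
    - {"fingers": -1,"x": -0.008,"y": 0,"z": 0,"ax": 0,"ay": 0,"az": 0}
    - {"fingers": -1,"x": 0,"y": 0,"z": 0.005,"ax": 0,"ay": 0,"az": 0}
    - {"fingers": -1,"x": 0,"y": 0,"z": 0.01,"ax": 0,"ay": 0,"az": 0}
    - {"fingers": -1,"x": 0,"y": 0,"z": 0.01,"ax": 0,"ay": 0,"az": 0}
    - {"fingers": -1,"x": 0,"y": 0,"z": 0.01,"ax": 0,"ay": 0,"az": 0}
    - {"fingers": -1,"x": 0,"y": 0,"z": 0.005,"ax": 0,"ay": 0,"az": 0}
    - {"fingers": -1,"x": 0,"y": 0,"z": 0,"ax": 0,"ay": 0,"az": 0}
    - {"fingers": -1,"x": 0,"y": 0,"z": 0,"ax": 0,"ay": 0,"az": 0}

```text
clock: 7.0
tcp_pos: [0.5264, -0.026, 0.1628]
orientation: [-2.51, -1.888, 0.001]
contact_force: [-0.4, 0.1, -1.8]
grip_width: 0.013
gripper_force: 58.5
```

Run:
```python
from h import *
f=r.grab_frame("top");cv2.imwrite("pics/t3.png",cv2.resize(f["frame"][80:260,180:420,::-1],None,fx=3,fy=3))
f=r.grab_frame("scene");cv2.imwrite("pics/s3.png",cv2.resize(f["frame"][60:260,120:380,::-1],None,fx=3,fy=3))
tomove([.5264,-.0267,.163])
W=cloud(f);z=W[...,2]
# metal points of the chute near its open end
q=W[(z>.105)&(z<.145)&(abs(W[...,0]-.52)<.07)&(W[...,1]>-.17)&(W[...,1]<-.04)]
o=r.get_obs();M=R.from_rotvec(o["orientation"]).as_matrix();L=(q-o["tcp_pos"])@M
L=L[abs(L[:,1])<.025];print(len(L),L.min(0),L.max(0))
# tilt-about-lip rows: lip in tool frame
l=np.array([-.095,0,.051])
for a in (3,4,5): print(a,(l-R.from_euler('y',a,degrees=True).apply(l)).round(4))
```

```text
t 7.1 tcp [ 0.527  -0.0263  0.1636] q [ 0.38  0.4  -0.55  1.96  0.27  0.86 -0.59] w 0.013235159512945908 F [ 0.1  0.6 -0.9]
[[0.278, 0.961, 0.001], [0.961, -0.278, 0.0], [0.0, 0.001, -1.0]]
shift in tool [-0.0006 -0.0004  0.0006] yaw 73.8611311806027
93 [-0.09683144 -0.01618944  0.02611724] [-0.01402998  0.01788979  0.0576644 ]
3 [-0.0028  0.     -0.0049]
4 [-0.0038  0.     -0.0065]
5 [-0.0048  0.     -0.0081]
```

View pics/t3.png

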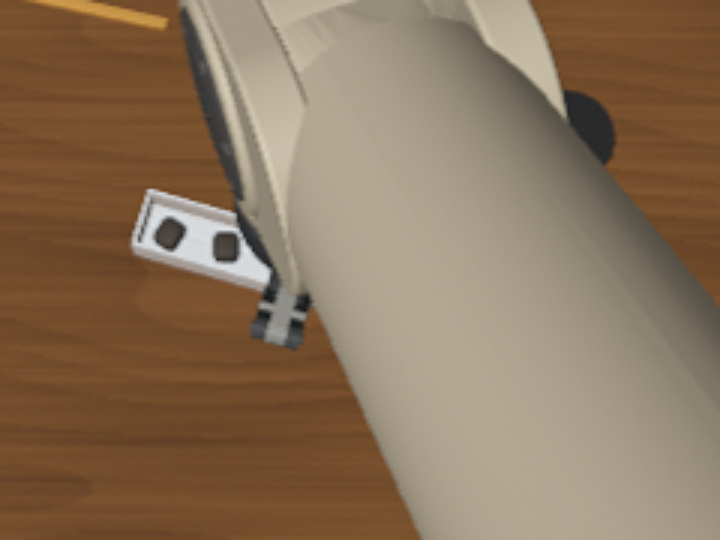

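View pics/s3.png

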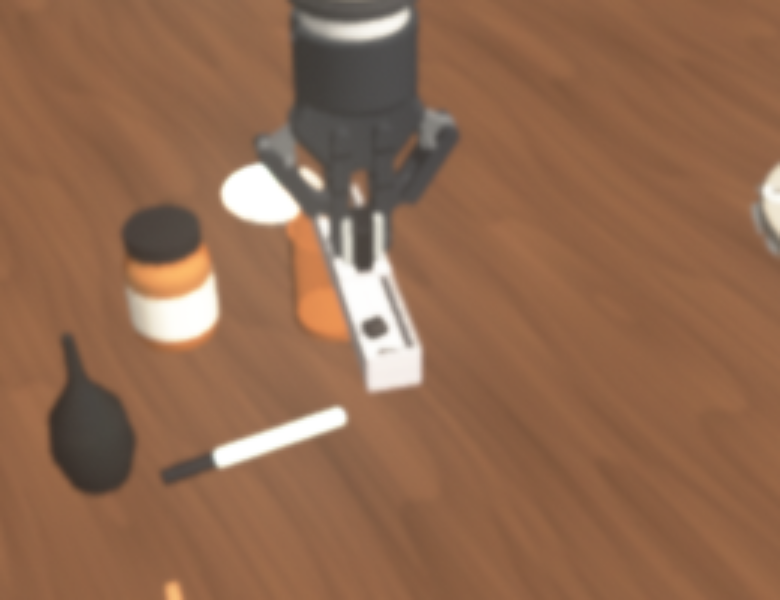

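Both views agree that the lip is over the open jar and the chips are still behind the handle, at (170,233) and (226,246) in the top crop. I'll pre-tilt 9° about the lip and check the joints.

Emit:
arm_command:
  rows:
    - {"fingers": -1,"x": 0,"y": 0,"z": 0.004,"ax": 0,"ay": 0,"az": 0}
    - {"fingers": -1,"x": -0.0028,"y": 0,"z": -0.0049,"ax": 0,"ay": 3,"az": 0}
    - {"fingers": -1,"x": -0.0028,"y": 0,"z": -0.0049,"ax": 0,"ay": 3,"az": 0}
    - {"fingers": -1,"x": -0.0028,"y": 0,"z": -0.0049,"ax": 0,"ay": 3,"az": 0}
    - {"fingers": -1,"x": 0,"y": 0,"z": 0,"ax": 0,"ay": 0,"az": 0}

```text
clock: 7.52
tcp_pos: [0.5241, -0.0386, 0.1738]
orientation: [-2.437, -1.821, -0.193]
contact_force: [0.2, -0.2, -2.1]
grip_width: 0.0131
gripper_force: 58.6
```

```bash
cat >> h.py <<'E'
def lip():
    o=r.get_obs();M=R.from_rotvec(o["orientation"]).as_matrix()
    print("t",o["clock"],"lip",(o["tcp_pos"]+M@[-.096,0,.052]).round(4),"tilt",np.degrees(np.arcsin(-M[2,0])).round(1),"q",np.round(o["joints"],2),"roll",M[2,1].round(3))
E
python3 -c "
from h import *
lip()"
```

```text
t 7.5167 lip [ 0.4996 -0.1217  0.1074] tilt -9.0 q [ 0.56  0.38 -0.62  1.97  0.1   0.8  -0.38] roll 0.001
```

Emit:
arm_command:
  rows:
    - {"fingers": -1,"x": -0.0038,"y": 0,"z": -0.0065,"ax": 0,"ay": 4,"az": 0}
    - {"fingers": -1,"x": -0.0038,"y": 0,"z": -0.0065,"ax": 0,"ay": 4,"az": 0}
    - {"fingers": -1,"x": -0.0038,"y": 0,"z": -0.0065,"ax": 0,"ay": 4,"az": 0}
    - {"fingers": -1,"x": -0.0038,"y": 0,"z": -0.0065,"ax": 0,"ay": 4,"az": 0}
    - {"fingers": -1,"x": -0.0038,"y": 0,"z": -0.0065,"ax": 0,"ay": 4,"az": 0}
    - {"fingers": -1,"x": -0.0038,"y": 0,"z": -0.0065,"ax": 0,"ay": 4,"az": 0}
    - {"fingers": -1,"x": -0.0038,"y": 0,"z": -0.0065,"ax": 0,"ay": 4,"az": 0}
    - {"fingers": -1,"x": -0.0038,"y": 0,"z": -0.0065,"ax": 0,"ay": 4,"az": 0}
    - {"fingers": -1,"x": 0,"y": 0,"z": 0,"ax": 0,"ay": 0,"az": 0}
    - {"fingers": -1,"x": 0,"y": 0,"z": 0,"ax": 0,"ay": 0,"az": 0}

```text
clock: 8.35
tcp_pos: [0.5106, -0.082, 0.2082]
orientation: [-2.085, -1.562, -0.776]
contact_force: [0.5, 0.8, -0.1]
grip_width: 0.0133
gripper_force: 58.7
```

Run:
```python
from h import *
lip()
a=r.grab_frame("scene")["frame"][80:240,130:350,::-1];b=r.grab_frame("top")["frame"][80:240,180:400,::-1]
cv2.imwrite("pics/p4.png",np.hstack([cv2.resize(i,(400,291)) for i in(a,b)]))
```

```text
t 8.35 lip [ 0.4996 -0.1189  0.1061] tilt -40.9 q [ 1.12  0.55 -0.89  1.96 -0.39  0.88  0.28] roll -0.002
```

View pics/p4.png

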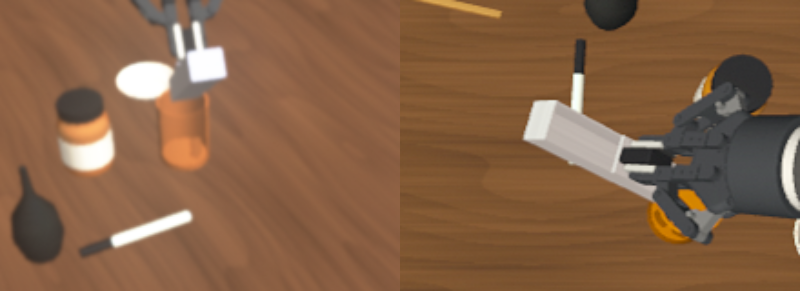

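The chute is empty behind the bridge (top crop, around (580,135)), with its lip over the jar. I'll wait a little, tilt slightly more, and look for dark chips in the jar.

Emit:
arm_command:
  rows:
    - {"fingers": -1,"x": -0.0038,"y": 0,"z": -0.0065,"ax": 0,"ay": 4,"az": 0}
    - {"fingers": -1,"x": 0,"y": 0,"z": 0,"ax": 0,"ay": 0,"az": 0}
    - {"fingers": -1,"x": 0,"y": 0,"z": 0,"ax": 0,"ay": 0,"az": 0}
    - {"fingers": -1,"x": 0,"y": 0,"z": 0,"ax": 0,"ay": 0,"az": 0}
    - {"fingers": -1,"x": 0,"y": 0,"z": 0,"ax": 0,"ay": 0,"az": 0}
    - {"fingers": -1,"x": 0,"y": 0,"z": 0,"ax": 0,"ay": 0,"az": 0}
    - {"fingers": -1,"x": 0,"y": 0,"z": 0,"ax": 0,"ay": 0,"az": 0}
    - {"fingers": -1,"x": 0,"y": 0,"z": 0,"ax": 0,"ay": 0,"az": 0}

```text
clock: 9.12
tcp_pos: [0.5088, -0.0877, 0.2116]
orientation: [-2.032, -1.528, -0.841]
contact_force: [-0.0, 0.1, -1.8]
grip_width: 0.0128
gripper_force: 58.7
```

Run:
```python
from h import *
lip()
a=r.grab_frame("scene")["frame"][105:185,185:275,::-1];b=r.grab_frame("top")["frame"][110:240,220:380,::-1]
cv2.imwrite("pics/p5.png",np.hstack([cv2.resize(i,(400,360)) for i in(a,b)]))
```

```text
t 9.1167 lip [ 0.5002 -0.1176  0.107 ] tilt -45.0 q [ 1.17  0.59 -0.91  1.95 -0.42  0.9   0.34] roll 0.0
```

View pics/p5.png

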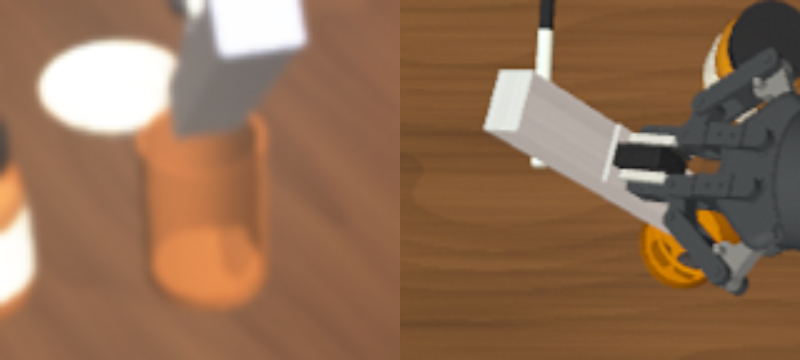

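The jar is still standing. There is a slight dark patch inside it at (235,260), but not clear enough to count the chips. I'll check heights inside the jar and the chute floor numerically.

Run:
```python
from h import *
o=r.get_obs();M=R.from_rotvec(o["orientation"]).as_matrix()
for n in("wrist","top","scene"):
    f=r.grab_frame(n);W=cloud(f);d=np.hypot(W[...,0]-.494,W[...,1]+.137)
    I=(d<.027)&(W[...,2]<.06)&(W[...,2]>-.01);g=f["frame"].astype(int)
    print(n,"jar px",I.sum(),"z pct",np.percentile(W[I][:,2],[5,25,50,75,95]).round(3) if I.sum() else "", "z>.012:",(I&(W[...,2]>.012)).sum(), "dark",(I&(g.max(-1)<90)).sum())
    L=(W-o["tcp_pos"])@M
    C=(abs(L[...,1])<.015)&(abs(L[...,0])<.097)&(L[...,2]>.022)&(L[...,2]<.055)
    print("  chute px",C.sum(),"dark",(C&(g.max(-1)<80)).sum(), "x range",(L[C][:,0].min().round(3),L[C][:,0].max().round(3)) if C.sum() else "")
    if n=="wrist": cv2.imwrite("pics/w6.png",f["frame"][:,:,::-1])
```

```text
wrist jar px 0 z pct  z>.012: 0 dark 0
  chute px 11039 dark 0 x range (np.float64(-0.084), np.float64(0.094))
top jar px 90 z pct [0.004 0.006 0.007 0.017 0.022] z>.012: 32 dark 25
  chute px 865 dark 0 x range (np.float64(-0.086), np.float64(0.096))
scene jar px 1 z pct [0.053 0.053 0.053 0.053 0.053] z>.012: 1 dark 0
  chute px 468 dark 0 x range (np.float64(-0.096), np.float64(0.097))
```

Emit:
arm_command:
  rows:
    - {"fingers": -1,"x": 0.02,"y": 0,"z": 0,"ax": 0,"ay": 0,"az": 0}
    - {"fingers": -1,"x": 0.035,"y": 0,"z": 0,"ax": 0,"ay": 0,"az": 0}
    - {"fingers": -1,"x": 0.035,"y": 0,"z": 0,"ax": 0,"ay": 0,"az": 0}
    - {"fingers": -1,"x": 0.02,"y": 0,"z": 0,"ax": 0,"ay": -5,"az": 0}
    - {"fingers": -1,"x": 0,"y": 0,"z": 0,"ax": 0,"ay": -6,"az": 0}
    - {"fingers": -1,"x": 0,"y": 0,"z": 0,"ax": 0,"ay": -6,"az": 0}
    - {"fingers": -1,"x": 0,"y": 0,"z": 0,"ax": 0,"ay": -6,"az": 0}
    - {"fingers": -1,"x": 0,"y": 0,"z": 0,"ax": 0,"ay": -6,"az": 0}
    - {"fingers": -1,"x": 0,"y": 0,"z": 0,"ax": 0,"ay": -6,"az": 0}
    - {"fingers": -1,"x": 0,"y": 0,"z": 0,"ax": 0,"ay": -6,"az": 0}

```text
clock: 10.2
tcp_pos: [0.5307, -0.0134, 0.2903]
orientation: [-2.482, -1.863, -0.083]
contact_force: [-0.7, 1.2, -1.6]
grip_width: 0.0135
gripper_force: 58.6
```

Emit:
arm_command:
  rows:
    - {"fingers": -1,"x": 0.01,"y": 0,"z": 0,"ax": 0,"ay": -4,"az": 0}
    - {"fingers": -1,"x": 0.025,"y": 0,"z": 0,"ax": 0,"ay": 0,"az": 0}
    - {"fingers": -1,"x": 0.035,"y": 0,"z": 0,"ax": 0,"ay": 0,"az": 0}
    - {"fingers": -1,"x": 0.035,"y": 0,"z": 0,"ax": 0,"ay": 0,"az": 0}
    - {"fingers": -1,"x": 0.03,"y": 0,"z": 0,"ax": 0,"ay": 0,"az": 0}
    - {"fingers": -1,"x": 0.02,"y": 0,"z": 0,"ax": 0,"ay": 0,"az": 0}
    - {"fingers": -1,"x": 0.01,"y": 0,"z": 0,"ax": 0,"ay": 0,"az": 0}
    - {"fingers": -1,"x": 0,"y": 0,"z": 0,"ax": 0,"ay": 0,"az": 0}
    - {"fingers": -1,"x": 0,"y": 0,"z": 0,"ax": 0,"ay": 0,"az": 0}

```text
clock: 10.95
tcp_pos: [0.5761, 0.1444, 0.2896]
orientation: [2.512, 1.887, -0.002]
contact_force: [0.7, -0.6, -1.0]
grip_width: 0.0127
gripper_force: 58.6
```

Run:
```python
from h import *
lip();tomove([.5455,.195,.054])
f=r.grab_frame("top");c=f["frame"][140:230,290:390,::-1]
s=r.grab_frame("scene")["frame"][60:300,130:390,::-1]
cv2.imwrite("pics/p7.png",np.hstack([cv2.resize(c,(400,360)),cv2.resize(s,(390,360))]))
```

```text
t 10.95 lip [0.5494 0.0521 0.2377] tilt 0.1 q [ 0.23  0.41 -0.77  1.67  0.3   1.19 -0.89] roll -0.001
t 10.95 tcp [0.5761 0.1444 0.2896] q [ 0.23  0.41 -0.77  1.67  0.3   1.19 -0.89] w 0.01265293921088257 F [ 0.7 -0.6 -1. ]
[[0.278, 0.96, -0.001], [0.96, -0.278, -0.001], [-0.001, -0.001, -1.0]]
shift in tool [ 0.0403 -0.0433  0.2356] yaw 73.83490715009941
```

View pics/p7.png

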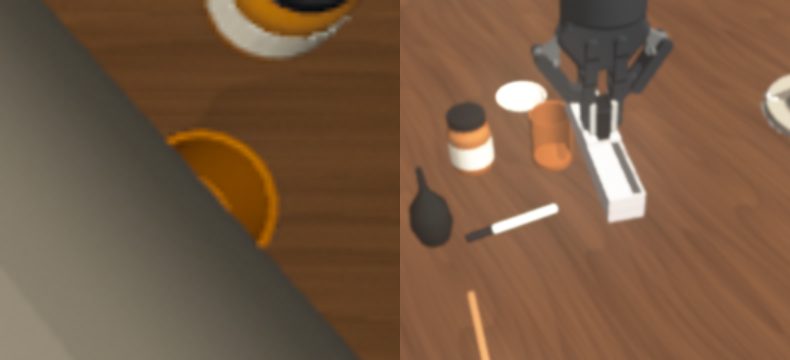

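The chute is level and empty, the jar is upright, and no chips are on the bench. The arm hides the jar's inside in the top view. I'll set the chute down where it was, then check the jar once the arm is clear.

Emit:
arm_command:
  rows:
    - {"fingers": -1,"x": 0.01,"y": -0.011,"z": 0.02,"ax": 0,"ay": 0,"az": 0}
    - {"fingers": -1,"x": 0.01,"y": -0.011,"z": 0.03,"ax": 0,"ay": 0,"az": 0}
    - {"fingers": -1,"x": 0.01,"y": -0.011,"z": 0.035,"ax": 0,"ay": 0,"az": 0}
    - {"fingers": -1,"x": 0.01,"y": -0.01,"z": 0.035,"ax": 0,"ay": 0,"az": 0}
    - {"fingers": -1,"x": 0,"y": 0,"z": 0.035,"ax": 0,"ay": 0,"az": 0}
    - {"fingers": -1,"x": 0,"y": 0,"z": 0.03,"ax": 0,"ay": 0,"az": 0}
    - {"fingers": -1,"x": 0,"y": 0,"z": 0.02,"ax": 0,"ay": 0,"az": 0}
    - {"fingers": -1,"x": 0,"y": 0,"z": 0.015,"ax": 0,"ay": 0,"az": 0}
    - {"fingers": -1,"x": 0,"y": 0,"z": 0.008,"ax": 0,"ay": 0,"az": 0}
    - {"fingers": -1,"x": 0,"y": 0,"z": 0.003,"ax": 0,"ay": 0,"az": 0}

```text
clock: 11.88
tcp_pos: [0.5463, 0.1942, 0.0582]
orientation: [2.513, 1.885, -0.002]
contact_force: [-0.6, 0.4, -2.0]
grip_width: 0.0136
gripper_force: 58.7
```

Emit:
arm_command:
  rows:
    - {"fingers": -1,"x": 0,"y": 0,"z": 0.002,"ax": 0,"ay": 0,"az": 0}
    - {"fingers": -1,"x": 0,"y": 0,"z": 0.002,"ax": 0,"ay": 0,"az": 0}
    - {"fingers": -1,"x": 0,"y": 0,"z": 0,"ax": 0,"ay": 0,"az": 0}

```text
clock: 12.13
tcp_pos: [0.5469, 0.1956, 0.0558]
orientation: [2.512, 1.886, 0.002]
contact_force: [-1.1, -0.2, -1.1]
grip_width: 0.0131
gripper_force: 58.7
```

Emit:
arm_command:
  rows:
    - {"fingers": -1,"x": 0,"y": 0,"z": 0.001,"ax": 0,"ay": 0,"az": 0}
    - {"fingers": -1,"x": 0,"y": 0,"z": 0.001,"ax": 0,"ay": 0,"az": 0}
    - {"fingers": -1,"x": 0,"y": 0,"z": 0,"ax": 0,"ay": 0,"az": 0}

```text
clock: 12.38
tcp_pos: [0.5467, 0.1957, 0.0539]
orientation: [2.511, 1.887, 0.002]
contact_force: [-1.4, -0.7, 4.5]
grip_width: 0.0133
gripper_force: 59.3
```

The force has turned upward, so the chute is on the bench. I'll release and rise.

Emit:
arm_command:
  rows:
    - {"fingers": 1,"x": 0,"y": 0,"z": 0,"ax": 0,"ay": 0,"az": 0}
    - {"fingers": 1,"x": 0,"y": 0,"z": 0,"ax": 0,"ay": 0,"az": 0}
    - {"fingers": 1,"x": 0,"y": 0,"z": 0,"ax": 0,"ay": 0,"az": 0}
    - {"fingers": 1,"x": 0,"y": 0,"z": 0,"ax": 0,"ay": 0,"az": 0}
    - {"fingers": 1,"x": 0,"y": 0,"z": 0,"ax": 0,"ay": 0,"az": 0}
    - {"fingers": 1,"x": 0,"y": 0,"z": -0.02,"ax": 0,"ay": 0,"az": 0}
    - {"fingers": 1,"x": 0,"y": 0,"z": -0.04,"ax": 0,"ay": 0,"az": 0}
    - {"fingers": 1,"x": 0,"y": 0,"z": -0.04,"ax": 0,"ay": 0,"az": 0}
    - {"fingers": 1,"x": 0,"y": 0,"z": -0.04,"ax": 0,"ay": 0,"az": 0}
    - {"fingers": 1,"x": 0,"y": 0,"z": 0,"ax": 0,"ay": 0,"az": 0}

```text
clock: 13.22
tcp_pos: [0.5498, 0.1983, 0.2008]
orientation: [2.509, 1.885, 0.019]
contact_force: [0.7, 0.8, 0.3]
grip_width: 0.0858
gripper_force: 0.0
```

Run:
```python
from h import *
o=r.get_obs();print(o["tcp_pos"],o["clock"])
f=r.grab_frame("top");W=cloud(f);g=f["frame"].astype(int);z=W[...,2]
d=np.hypot(W[...,0]-.494,W[...,1]+.137)
m=((d<.03)&(z>.011)&(z<.05)&(g.max(-1)<110)).astype(np.uint8)
k,l,s,c=cv2.connectedComponentsWithStats(m)
for i in range(1,k):
    if s[i,4]>5: print("dark in jar",s[i],W[l==i].mean(0).round(3))
p=W[(d<.05)&(z>.08)&(z<.1)];print("rim",len(p),((p.min(0)+p.max(0))/2).round(3),(p.max(0)-p.min(0)).round(3))
for n in("wrist","scene"):
    W=cloud(r.grab_frame(n));z=W[...,2];N=(abs(W[...,0]-.5455)<.06)&(abs(W[...,1]-.195)<.11)
    q=W[N&(z>.01)&(z<.04)];h=W[N&(z>.05)&(z<.08)]
    if len(q):print(n,cv2.minAreaRect((q[:,:2]*1000).astype(np.float32)),np.percentile(q[:,2],98))
    if len(h):print(" handle",h.mean(0),np.percentile(h[:,2],98))
cv2.imwrite("pics/e.png",f["frame"][:,:,::-1])
for row in g[178:208:3,320:356:3]: print(' '.join(f"{a[0]:3d}" for a in row))
```

```text
[0.54976227 0.19830511 0.20084302] 13.2167
dark in jar [326 179   8   5  15] [ 0.521 -0.13   0.031]
dark in jar [331 201   8   6  28] [ 0.478 -0.141  0.018]
rim 335 [ 0.493 -0.139  0.087] [0.067 0.067 0.014]
wrist ((546.6956787109375, 195.91165161132812), (189.56991577148438, 34.02519989013672), 73.7798080444336) 0.03134134495883244
 handle [0.54687922 0.19751265 0.06511813] 0.06736281117617034
scene ((548.2236328125, 196.5960693359375), (190.3771209716797, 34.89991760253906), 73.84700012207031) 0.03676764898632443
 handle [0.55032441 0.19901658 0.06297197] 0.06792518485088579
117 115 162 139  94 112 123 130 136 138 157 175
112 116 153  91 108 122 131 137 140 142 145 166
112 164 192 196 196 197 196 155 143 145 146 145
122 201 195 194 194 195 195 196 177 145 145 143
179 197 194 195 194 195 196 195 196 139 142 140
188 197 194 195 194 194 194 196 195 175 137 134
190 189 197 194 194 194 194 194 195 191 130 127
163 152 138 197 195 195 195 194 194 189 122 114
189 142 184 192  62  64 186 195 195 162 106 177
156 174 135 193 164  66  53 196 198  83 199 111
```

Run:
```python
from h import *
import pickle
F=pickle.load(open("f0.pkl","rb"))
f=r.grab_frame("top");s=r.grab_frame("scene")
for n,a,b,(x0,y0,x1,y1) in(("top",F["top"],f,(310,165,365,218)),("scene",F["scene"],s,(210,120,250,178))):
    D=np.abs(a["frame"].astype(int)-b["frame"]).max(-1)
    sub=(D>25).astype(np.uint8);sub[:y0]=0;sub[y1:]=0;sub[:,:x0]=0;sub[:,x1:]=0
    W=cloud(b);k,l,st,c=cv2.connectedComponentsWithStats(sub)
    for i in range(1,k):
        if st[i,4]>4: print(n,st[i],c[i].round(),W[l==i].mean(0).round(3),b["frame"][l==i].mean(0).round(),a["frame"][l==i].mean(0).round())
# anything new elsewhere on the bench (top)
D=(np.abs(F["top"]["frame"].astype(int)-f["frame"]).max(-1)>40).astype(np.uint8)
k,l,st,c=cv2.connectedComponentsWithStats(D)
print([ (st[i].tolist()) for i in range(1,k) if st[i,4]>15])
for row in f["frame"][194:214,318:350:2]: print(' '.join(f"{a[0]:3d}/{a[2]:<3d}" for a in row))
```

```text
top [310 197  35  21 374] [324. 211.] [nan nan nan] [58. 46. 33.] [137.  86.  27.]
top [325 197   4   5  12] [327. 199.] [ 0.482 -0.12   0.054] [148.  85.   6.] [200. 121.   0.]
top [330 201  10   7  46] [335. 204.] [ 0.476 -0.139  0.033] [95. 67. 41.] [199. 120.   0.]
scene [235 157   6   9  34] [237. 161.] [ 0.494 -0.104  0.035] [195. 119.  68.] [225. 137.  75.]
scene [248 171   2   7   8] [249. 174.] [0.579 0.102 0.184] [97. 74. 60.] [133.  92.  66.]
[[0, 0, 435, 384, 59254], [112, 66, 32, 13, 108], [144, 79, 23, 18, 90], [172, 102, 10, 7, 21], [180, 114, 26, 15, 97], [203, 132, 34, 22, 91], [254, 173, 26, 17, 162], [331, 201, 9, 7, 41], [378, 289, 33, 33, 161], [186, 326, 7, 7, 22], [418, 339, 16, 17, 68]]
168/0   188/0   197/0   194/0   195/0   195/0   195/0   194/0   194/0   195/0   195/0   195/0   195/0   196/0   197/0   145/0  
166/0   189/0   197/0   191/0   196/0   194/0   194/0   195/0   195/0   195/0   195/0   194/0   195/0   195/0   196/0   160/0  
173/0   191/0   173/0   180/0   197/0   194/0   195/0   195/0   194/0   194/0   194/0   194/0   195/0   195/0   196/0   164/
[... 1478 characters left out ...]
5/0   197/0   203/0   205/0   193/0   182/0   170/0   120/29 
 37/34   33/32   33/32   33/33   29/30   30/32   26/29   63/27  122/6   134/0   188/0   195/0   142/0   133/0   111/31  106/41 
 37/34   34/33   34/33   36/34   33/31   33/34   31/31   29/32   60/26  133/1   193/0   144/0   106/1    97/20  113/45  115/46 
 34/33   34/32   32/33   32/31   35/31   33/35   32/32   30/32   28/31   83/26  137/0   108/2    92/17  112/43  114/44  115/44 
 34/32   34/33   36/34   32/32   33/31   34/32   32/32   32/30   31/29   34/29   88/15   94/14  107/40  110/42  109/42  109/40 
 37/36   35/32   37/34   33/33   33/33   31/31   32/31   34/33   30/30   29/31   38/27  102/38  110/43  109/41  108/41  109/39
```

One chip shows clearly in the jar. The other may be behind the near wall, so I'll look straight down with the wrist camera.

Emit:
arm_command:
  rows:
    - {"fingers": 1,"x": 0,"y": 0,"z": -0.04,"ax": 0,"ay": 0,"az": 0}
    - {"fingers": 1,"x": -0.03,"y": 0.004,"z": -0.025,"ax": 0,"ay": 0,"az": 0}
    - {"fingers": 1,"x": -0.038,"y": 0.0045,"z": 0,"ax": 0,"ay": 0,"az": 0}
    - {"fingers": 1,"x": -0.038,"y": 0.0045,"z": 0,"ax": 0,"ay": 0,"az": 0}
    - {"fingers": 1,"x": -0.038,"y": 0.0045,"z": 0,"ax": 0,"ay": 0,"az": 0}
    - {"fingers": 1,"x": -0.038,"y": 0.0045,"z": 0,"ax": 0,"ay": 0,"az": 0}
    - {"fingers": 1,"x": -0.038,"y": 0.0045,"z": 0,"ax": 0,"ay": 0,"az": 0}
    - {"fingers": 1,"x": -0.038,"y": 0.0045,"z": 0,"ax": 0,"ay": 0,"az": 0}
    - {"fingers": 1,"x": -0.038,"y": 0.0045,"z": 0,"ax": 0,"ay": 0,"az": 0}
    - {"fingers": 1,"x": -0.036,"y": 0.0045,"z": 0,"ax": 0,"ay": 0,"az": 0}

```text
clock: 14.3
tcp_pos: [0.4906, -0.1367, 0.2564]
orientation: [-2.511, -1.885, 0.003]
contact_force: [1.0, 0.2, -0.0]
grip_width: 0.0853
gripper_force: 0.0
```

Emit:
arm_command:
  rows:
    - {"fingers": 1,"x": 0,"y": 0,"z": 0,"ax": 0,"ay": 0,"az": 0}
    - {"fingers": 1,"x": 0,"y": 0,"z": 0,"ax": 0,"ay": 0,"az": 0}
    - {"fingers": 1,"x": 0,"y": 0,"z": 0,"ax": 0,"ay": 0,"az": 0}

```text
clock: 14.55
tcp_pos: [0.4917, -0.134, 0.2568]
orientation: [-2.51, -1.886, 0.001]
contact_force: [-0.2, 0.3, -0.0]
grip_width: 0.0853
gripper_force: 0.0
```

Run:
```python
from h import *
f=r.grab_frame("wrist");W=cloud(f);g=f["frame"].astype(int);z=W[...,2]
d=np.hypot(W[...,0]-.494,W[...,1]+.137)
print("in jar px",(d<.03).sum(),"rim z",np.nanmax(z[d<.036]))
m=((d<.034)&(g.max(-1)<100)&(z<.07)).astype(np.uint8)
k,l,s,c=cv2.connectedComponentsWithStats(m)
for i in range(1,k):
    if s[i,4]>20: p=W[l==i];print(s[i],np.median(p,0).round(3),p.min(0).round(3),p.max(0).round(3),g[l==i].mean(0).round())
print(r.get_obs()["clock"],r.get_obs()["qvel"])
```

```text
in jar px 12572 rim z 0.3360927346614386
[242 156  10   7  32] [ 0.484 -0.12   0.024] [ 0.478 -0.123  0.021] [ 0.49  -0.118  0.026] [85. 72. 65.]
[240 169  10  11  31] [ 0.479 -0.142  0.016] [ 0.469 -0.145  0.014] [ 0.483 -0.133  0.017] [95. 82. 76.]
14.6 [-0.01236841 -0.00632964 -0.00978989 -0.00400826  0.00198635  0.00276446
  0.00233822]
```

Two separate chips lie inside the jar, at (0.484, -0.120) and (0.479, -0.142). The chute is flat on the bench and the gripper is clear.

```bash
python3 -c "
from bench import r
print(r.hand_in())"
```

```text
the job is handed in; nothing more can be done
None
```

I handed the job in at about 15 s: both chips are in the open amber jar, which is still standing, and the empty chute is flat on the bench, right way up and released (the hand-in gave no verdict).

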